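# Present the tagged core plug to the scanner

### The job

Lift the red locking link up off its two posts and stand it flat, grip upwards, in the blue tray. Then take the turntable by its green post and turn it until the core plug with the yellow top stands squarely in front of the scanner window, on the orange aiming line. Finish while still gripping the green post, holding the turntable still for the scan; keep all plugs standing in their holders and leave the other things on the table alone.

Things in the scene. Friction and masses are not known exactly. Their poses are not given: they have to be found in the camera images.
- link_grip (a point): Centre of the red locking link's grip, 32 mm above the link's underside; z up. The link: flat plate 104 x 36 x 8 mm with two 16 mm holes 60 mm apart along x; on its middle an upright grip block 26 mm long (x), 14 mm thick (y), rising 50 mm above the plate. It starts 80 mm above the table, one hole over the steel lock post, the other over the green post. About 0.12 kg.
- link: The same red link; origin at the centre of its underside. It rests on the posts' shoulders; both posts reach 40 mm above its underside, so it comes free when lifted straight up more than 40 mm. While it is on, the turntable cannot turn.
- tray: Open blue tray, 162 x 142 mm outside (x, y), 36 mm high, walls and floor 6 mm; origin at the centre of its underside. Fixed.
- post_grip (a point): Point on the green post's axis at the height to grip it, 105 mm above the table, 15 mm below its top. The post is upright and round: 12 mm diameter from 80 to 120 mm above the table, 26 mm below that. It stands on the turntable 105 mm from the turning axis and goes round with it; the post also spins freely about its own axis, so the grip need not turn.
- post: The same green post; origin at its foot on the turntable's top face, z up. It starts on the side of the axis away from the scanner, next to the lock post.
- turntable (a joint): Angle of the turntable, 0 at the start (locked), growing counter-clockwise seen from above; no end stops. Turning it takes about 0.12 N m, and it stays where it is left.
- axis (a point): Turning axis of the turntable, at its top face, 32 mm above the table. The disc is 250 mm across and has five plug holders 80 mm from the axis, 60 degrees apart; the green post takes the sixth direction. Base, scanner and lock post are fixed. The lock post stands 165 mm from the axis, straight opposite the scanner.
- aim (a point): Where the centre of the tagged plug must come: 80 mm from the axis, in front of the middle of the scanner window, 55 mm above the table. The scanner is a white box 120 mm wide with its top 116 mm above the table, its window face 143 mm from the axis; an orange line on its top points to the axis.
- tagged_center (a point): Centre of the core plug with the yellow top and band: upright, 32 mm diameter, 45 mm tall, standing loose (2 mm play) in a black 8 mm high holder on the turntable. Its top is 77 mm above the table. It starts 60 or 120 degrees from the aim point, on either side.
- tagged_plug: The same plug; origin at its underside, z up.
- plug1: Untagged khaki core plug, same size as the tagged one, in another holder; to stay standing there. Origin at its underside.
- plug2: Untagged grey-green core plug with a small red stroke on top, same size as the tagged one, in another holder; to stay standing there. Origin at its underside.
- plug3: Untagged green-grey core plug, same size as the tagged one, in another holder; to stay standing there. Origin at its underside.
- plug4: Untagged grey core plug, in front of the window at the start, same size as the tagged one, in another holder; to stay standing there. Origin at its underside.
- dropper: Bystander: amber bottle, 44 mm diameter, 110 mm tall. Leave alone.
- mug: Bystander: blue mug, 80 mm across, 90 mm tall. Leave alone.
- hammer: Bystander: hammer lying on the table. Leave alone.
- brush: Bystander: brush lying on the table. Leave alone.
- core_piece: Bystander: piece of drill core lying, 48 mm diameter, 90 mm long. Leave alone.
- lens: Bystander: small folding lens, 12 mm high. Leave alone.
- marker: Bystander: white and red marker pen, 130 mm long. Leave alone.
Not all that is in view belongs to the job. Of the things that look like the link, the smallest one is meant.

How it is judged:
On the way, in this order (a step that is already met when the one before it is completed fails the run):
1. the red link is lifted clear of both posts in the gripper (height (world z) of link_grip above 0.16 m and contact force between the fingers and link above 0.5 N and contact force between link and post below 0.05 N and contact force between link and station below 0.05 N), for 0.1 s.
2. the link stands flat in the tray, let go (x of link_grip in the frame of tray between -0.06 and 0.06 m and y of link_grip in the frame of tray between -0.05 and 0.05 m and z of link_grip in the frame of tray below 0.046 m and angle between link_grip's own z axis and vertical below 0.2 rad and contact force between the fingers and link below 0.1 N), for 0.2 s.
3. the tagged plug is at the window, the turntable held by its post (horizontal distance between tagged_center and aim below 0.01 m and contact force between the fingers and post above 1 N), for 0.3 s.
At the end, for the whole second after the job is handed in: The tagged plug's centre is within 10 mm (level) of the aim point and upright; the fingers grip the green post with more than 1 N and the turntable does not move (under 0.05 rad/s); the link stands flat in the tray (tilt under 0.2 rad, on its floor), not touched by the fingers (all of step 2 and all of step 3 and velocity of joint turntable between -0.05 and 0.05 rad/s and angle between tagged_center's own z axis and vertical below 0.15 rad and linear speed of link below 0.03 m/s); the arm keeps its last pose, push and grip.
It fails at once if a core plug is tipped or taken out of its holder (angle between any of tagged_plug, plug1, plug2, plug3, plug4's own z axis and vertical above 0.35 rad or height (world z) of any of tagged_plug, plug1, plug2, plug3, plug4 above 0.05 m or height (world z) of any of tagged_plug, plug1, plug2, plug3, plug4 below 0.02 m).
It fails at once if another thing on the table is pushed more than 30 mm (distance of any of dropper, mug, hammer, brush, core_piece, lens, marker from where it was at the start of the episode above 0.03 m).
It also fails if it takes over 61 s, if anything falls off the work surface, if the arm or the gripper's body presses on something with over 40 N, if the wrist force passes 120 N, or if a joint passes its speed limit or range.

### The arm

A 6-joint arm with a two-finger parallel gripper is mounted at the origin on the work surface. World frame = base frame: x ahead of the robot, y to its left, z up, the work surface at z = 0. Lengths are in m, angles in rad, forces in N, time in s.
With the tool pointing down it reaches from about 0.4 to 0.825 m from the base axis. Payload 7 kg.
Tool frame: the origin (TCP) lies midway between the tips of the shut fingers; the grasp point (between the pads) lies 19 mm behind it; y points along the fingers, z is the direction in which the jaws open and shut, and the axes are right-handed (so a half turn about y gives the same grasp; the last joint's range is limited). The gripper opens to 88 mm and grips with 3 to 60 N. Pads are 19 mm wide; open, the fingers measure 130 mm over their backs; the gripper's body (78 mm by 193 mm) begins 47 mm behind the grasp point.
Start: joints at [1.577, 0.359, 0.012, 0, -1.224, -0.288], TCP at [0.188, 0.648, 0.227] pointing down, gripper open.
Joint ranges: [-3.07, 3.07], [-1.43, 2.12], [-1.02, 1.25], [-3.03, 1.67], [-3.05, -0], [-3.03, 3.03]. Speed limits (rad/s): [2.39, 2.39, 3.01, 3.14, 3.14, 3.14].

### API

Orientations are given as [roll, pitch, yaw] about the fixed x, y, z axes, in that order (R = Rz(yaw) Ry(pitch) Rx(roll)).
In Python, from station import arm gives the robot as it stands.
- The arm moves only by the tool move_arm, never from a script. Its argument "deltas" is a list of rows, each an object with "dp": the shift along the tool's x, y, z in mm, a list of three; "rotation": the turn, a rotation vector about the tool's x, y, z in degrees, a list of three. A call has 1 to 5 rows; each row shifts and turns the pose as measured when the row begins, along the tool's axes as they then stand; what a row does not reach is not made up. A row lasts 1/12 s, in which the tool goes at most 41.7 mm and 7.16 degrees, less where a joint would pass 70% of its speed; a pose out of reach is approached as far as the arm can. A call is refused whole if a number of a shift passes 41.7 or a number of a turn 7.16, either way. A call with a gripper value outside its range is refused whole. "jaw" is the closure in counts, from 0 (fully open) to 255 (shut), set as the call begins (left out, the last holds). The fingers move at their own pace and stop on an object; "squeeze" is the grip in N (left out, the last holds). Time passes only in rows, so rows that do not move let the fingers close. It gives the time, the measured TCP pose, the force and the opening at its end, in the units of the state.
- arm.get_state(): the state, without advancing time (a new reading comes with each control period).
- arm.grab_frame(name): name is "scene" or "top"; returns a dict with "pixels" (400x640x3 uint8, red, green, blue), "z_map" (400x640 float32, m along the optical axis (not along the pixel's ray), 0 where there is no reading), "fx", "fy", "cx", "cy" (pixels), "cam_to_world" (4x4, takes a point from camera to world coordinates). Camera axes: x right, y down, z forward; pixel columns grow to the right and rows downward; lengths in m; the calibration is good to about 2 mm. A picture is of the moment at which its call begins.
- arm.job_done(): hands the job in, once; it reports no verdict.
The state is a dict: "t": time; "q": joint angles; "qd": joint speeds; "joint_efforts": joint torques, N m; "eef_pos": TCP position; "ee_rot": TCP orientation; "force": force on the tool from outside, world axes, zero at the start; "moment": the same for the moment, N m; "width": finger opening in m.
Only numpy, scipy, OpenCV 4.12 (cv2) and the standard library are available. Lean on these libraries where they do the work, as an engineer would, in place of code of your own. Each camera call takes 0.05 s, during which the arm holds its last target.

## Working session

There is one attempt and no reset: what is moved stays moved. The work goes in short steps, Python scripts to look and compute and a tool call to move; the robot and the scene stay as the last step left them, time stands still between calls to the robot, and variables do not carry over. Pictures are saved under pics/ and viewed, and the job is handed in when it is done.

Besides the shell and the picture viewer there is one more tool, called after "Emit:" as name(argument=value, ...) on one line, values as JSON. move_arm: Moves the arm, as the interface text tells. Its arguments: {"type":"object","properties":{"deltas":{"type":"array","items":{"type":"object","properties":{"dp":{"type":"array","items":{"type":"number"}},"rotation":{"type":"array","items":{"type":"number"}}}}},"jaw":{"type":"number"},"squeeze":{"type":"number"}},"required":["deltas"]}

```bash
ls; mkdir -p pics; python3 - <<'E'
from station import arm
import cv2,numpy as np
s=arm.get_state()
for k,v in s.items(): print(k,np.round(v,4).tolist())
for n in("scene","top"):
    f=arm.grab_frame(n)
    np.savez(f"{n}0.npz",**f)
    cv2.imwrite(f"pics/{n}0.png",f["pixels"][:,:,::-1])
    print(n,f["fx"],f["cx"],f["cy"],np.round(f["cam_to_world"],3).tolist())
E
```

```text
pics
t 0.0
q [1.5771, 0.3594, 0.011, -0.0004, -1.2241, -0.2881]
qd [-0.0001, -0.0012, -0.0005, 0.0004, -0.0006, 0.001]
joint_efforts [0.0003, -58.2721, 29.3054, 6.9971, 0.0068, -0.0002]
eef_pos [0.1876, 0.6479, 0.2256]
ee_rot [-1.5691, 0.0002, 2.8597]
force [0.406, -0.034, -0.2814]
moment [-0.0521, -0.0447, -0.0116]
width 0.0874
scene 449.37337924642924 328.9704645103942 211.03339239012672 [[-0.06, 0.734, -0.676, 1.346], [0.998, 0.053, -0.031, 0.028], [0.013, -0.677, -0.736, 1.049], [0.0, 0.0, 0.0, 1.0]]
top 467.37374128699634 316.1087286234185 198.6579155954504 [[-0.022, -0.988, 0.152, 0.216], [-1.0, 0.022, 0.003, -0.014], [-0.006, -0.152, -0.988, 1.798], [0.0, 0.0, 0.0, 1.0]]
```

View pics/scene0.png

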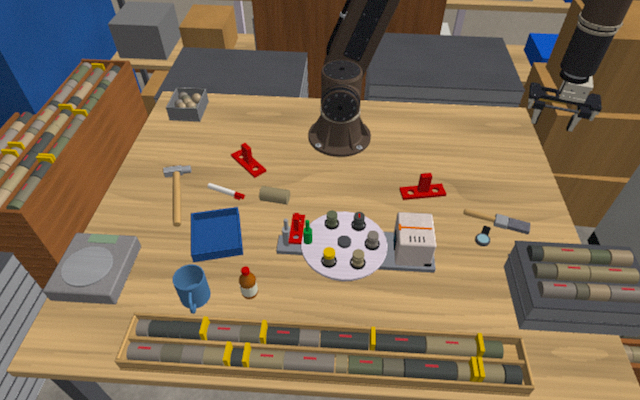

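View pics/top0.png

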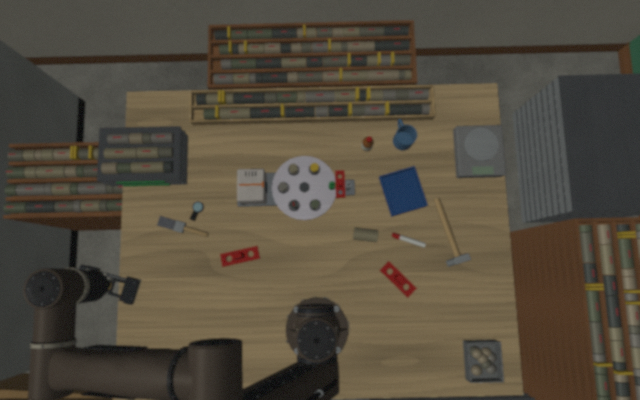

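```bash
cat > h.py <<'E'
import numpy as np,cv2
def load(p): return dict(np.load(p))
def cloud(f):
    z=f["z_map"];v,u=np.mgrid[0:z.shape[0],0:z.shape[1]]
    P=np.stack([(u-f["cx"])/f["fx"]*z,(v-f["cy"])/f["fy"]*z,z],-1)
    T=f["cam_to_world"];W=P@T[:3,:3].T+T[:3,3];W[z==0]=np.nan;return W
def proj(f,X):
    T=np.linalg.inv(f["cam_to_world"]);p=T[:3,:3]@np.asarray(X)+T[:3,3]
    return np.array([f["fx"]*p[0]/p[2]+f["cx"],f["fy"]*p[1]/p[2]+f["cy"]])
def crop(f,x0,y0,x1,y1,s,path):
    cv2.imwrite(path,cv2.resize(f["pixels"][y0:y1,x0:x1,::-1],None,fx=s,fy=s,interpolation=cv2.INTER_CUBIC))
E
python3 - <<'E'
from h import *
f=load("scene0.npz");crop(f,270,190,450,290,4.4,"pics/sc1.png")
W=cloud(f);c=f["pixels"].astype(int)
red=((c[...,0]>130)&(c[...,1]<50)&(c[...,2]<50)).astype(np.uint8)
n,l,st,ce=cv2.connectedComponentsWithStats(red)
for i in range(1,n):
    if st[i,4]>60:
        p=W[l==i]; p=p[~np.isnan(p[:,0])];print("S",ce[i].round(),st[i,4],np.percentile(p,[1,50,99],axis=0).round(3).tolist())
        q=p[:,:2];r=cv2.minAreaRect((q*1000).astype(np.float32));print(r)
g=load("top0.npz");crop(g,230,140,440,240,3.8,"pics/tp1.png")
W=cloud(g);c=g["pixels"].astype(int)
red=((c[...,0]>110)&(c[...,1]<50)&(c[...,2]<50)).astype(np.uint8)
n,l,st,ce=cv2.connectedComponentsWithStats(red)
for i in range(1,n):
    if st[i,4]>60:
        p=W[l==i]; p=p[~np.isnan(p[:,0])];print("T",ce[i].round(),st[i,4],np.percentile(p,[1,50,99],axis=0).round(3).tolist())
        q=p[:,:2];print(cv2.minAreaRect((q*1000).astype(np.float32)))
E
```

```text
S [249. 161.] 374 [[0.126, -0.371, 0.001], [0.191, -0.301, 0.011], [0.243, -0.249, 0.083]]
((163.15589904785156, -319.5738220214844), (190.59580993652344, 70.78643798828125), 34.767303466796875)
S [422. 191.] 344 [[0.242, 0.214, 0.0], [0.283, 0.279, 0.01], [0.312, 0.358, 0.019]]
((275.5116882324219, 285.77880859375), (62.881587982177734, 152.84686279296875), 16.339752197265625)
S [297. 228.] 277 [[0.483, -0.116, 0.083], [0.544, -0.096, 0.088], [0.585, -0.083, 0.14]]
((533.1720581054688, -100.14527130126953), (33.70370864868164, 105.74250030517578), 89.8745346069336)
```

View pics/sc1.png

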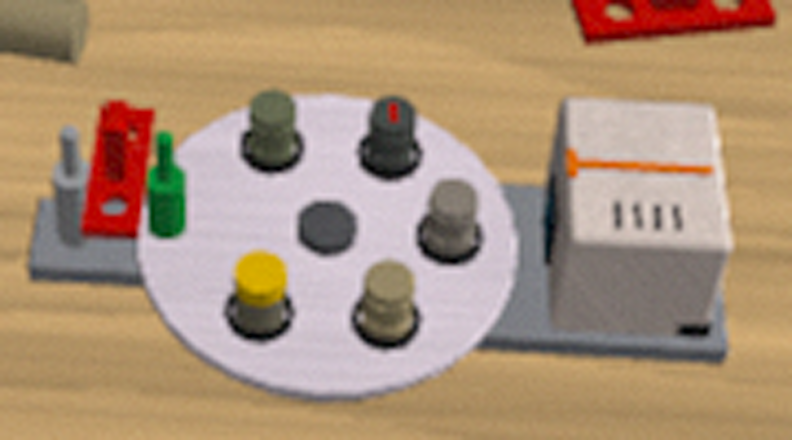

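View pics/tp1.png

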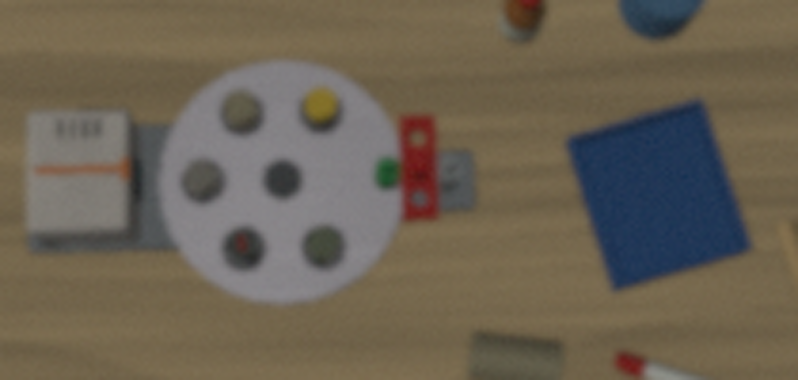

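```bash
python3 - <<'E'
from h import *
f=load("scene0.npz");crop(f,272,205,332,255,13,"pics/sc2.png")
g=load("top0.npz");crop(g,322,162,362,206,13,"pics/tp2.png")
for nm,F,box in(("S",f,(272,205,335,260)),("T",g,(322,165,362,206))):
    W=cloud(F);c=F["pixels"].astype(int);x0,y0,x1,y1=box
    m=np.zeros(W.shape[:2],bool);m[y0:y1,x0:x1]=1
    gr=m&(c[...,1]>c[...,0]+40)&(c[...,1]>c[...,2]+30)
    rd=m&(c[...,0]>c[...,1]+60)
    for k,mm in(("green",gr),("red",rd)):
        p=W[mm]
        for lo,hi in((.03,.07),(.07,.084),(.08,.095),(.095,.115),(.115,.125),(.125,.15)):
            q=p[(p[:,2]>lo)&(p[:,2]<hi)]
            if len(q)>2: print(nm,k,lo,hi,len(q),np.percentile(q,[3,50,97],axis=0).round(3).tolist())
    yl=(c[...,0]>150)&(c[...,1]>120)&(c[...,2]<90)
E
```

```text
S green 0.03 0.07 62 [[0.527, -0.079, 0.033], [0.545, -0.067, 0.053], [0.548, -0.059, 0.069]]
S green 0.07 0.084 48 [[0.525, -0.079, 0.072], [0.541, -0.068, 0.079], [0.548, -0.059, 0.082]]
S green 0.08 0.095 18 [[0.537, -0.075, 0.08], [0.54, -0.07, 0.088], [0.546, -0.063, 0.094]]
S green 0.095 0.115 14 [[0.536, -0.072, 0.099], [0.539, -0.069, 0.105], [0.542, -0.066, 0.112]]
S green 0.115 0.125 10 [[0.532, -0.072, 0.118], [0.537, -0.07, 0.121], [0.542, -0.066, 0.122]]
S red 0.07 0.084 21 [[0.486, -0.117, 0.081], [0.544, -0.091, 0.083], [0.584, -0.083, 0.084]]
S red 0.08 0.095 274 [[0.486, -0.118, 0.082], [0.548, -0.096, 0.087], [0.585, -0.083, 0.093]]
S red 0.095 0.115 27 [[0.538, -0.108, 0.096], [0.546, -0.1, 0.105], [0.549, -0.094, 0.114]]
S red 0.115 0.125 19 [[0.533, -0.107, 0.115], [0.547, -0.101, 0.12], [0.549, -0.094, 0.125]]
S red 0.125 0.15 52 [[0.524, -0.107, 0.127], [0.537, -0.1, 0.136], [0.548, -0.094, 0.14]]
T green 0.07 0.084 7 [[0.524, -0.069, 0.074], [0.527, -0.066, 0.078], [0.533, -0.062, 0.081]]
T green 0.08 0.095 3 [[0.521, -0.069, 0.082], [0.527, -0.065, 0.089], [0.533, -0.062, 0.094]]
T green 0.095 0.115 3 [[0.528, -0.069, 0.1], [0.53, -0.069, 0.109], [0.531, -0.065, 0.112]]
T red 0.07 0.084 21 [[0.488, -0.111, 0.079], [0.529, -0.095, 0.082], [0.578, -0.085, 0.084]]
T red 0.08 0.095 110 [[0.486, -0.111, 0.081], [0.531, -0.097, 0.087], [0.581, -0.084, 0.094]]
T red 0.095 0.115 8 [[0.498, -0.105, 0.095], [0.52, -0.096, 0.101], [0.536, -0.088, 0.11]]
T red 0.125 0.15 29 [[0.52, -0.104, 0.126], [0.53, -0.1, 0.138], [0.542, -0.093, 0.144]]
```

View pics/sc2.png

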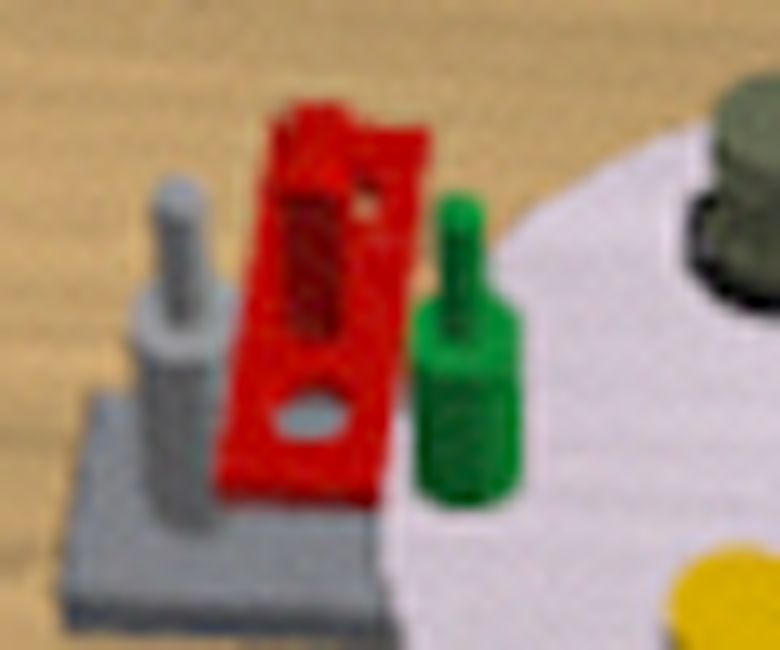

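View pics/tp2.png

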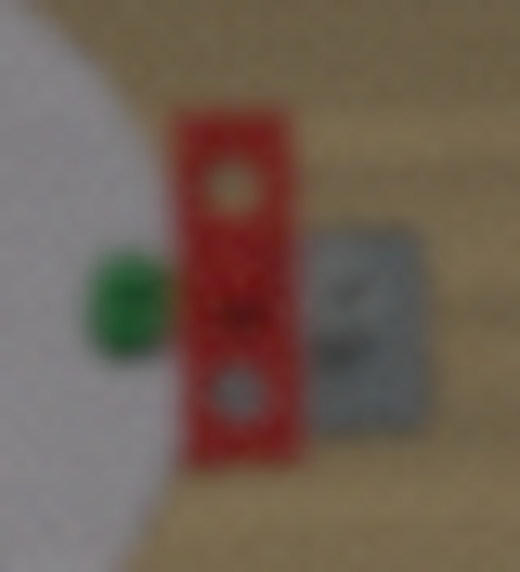

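```bash
cat > meas.py <<'E'
from h import *
def circ(p):
    A=np.c_[2*p,np.ones(len(p))];s=np.linalg.lstsq(A,(p**2).sum(1),rcond=None)[0];return s[:2],np.sqrt(s[2]+s[0]**2+s[1]**2)
E
python3 - <<'E'
from meas import *
for nm in("scene","top"):
    f=load(nm+"0.npz");W=cloud(f);c=f["pixels"].astype(int);hsv=cv2.cvtColor(f["pixels"],cv2.COLOR_RGB2HSV)
    near=(abs(W[...,0]-.535)<.16)&(W[...,1]>-.2)&(W[...,1]<.32)
    disc=near&(abs(W[...,2]-.032)<.006)&(hsv[...,1]<45)&(hsv[...,2]>(110 if nm=="scene" else 95))
    disc=cv2.morphologyEx(disc.astype(np.uint8),cv2.MORPH_OPEN,np.ones((3,3)))
    n,l,st,ce=cv2.connectedComponentsWithStats(disc);i=1+st[1:,4].argmax()
    p=W[l==i][:,:2];hull=cv2.convexHull((p*1000).astype(np.float32))[:,0]
    (cx,cy),r=cv2.minEnclosingCircle(hull);print(nm,"disc",st[i],circ(hull),(cx,cy,r))
    # plug tops
    t=near&(abs(W[...,2]-.077)<.004);t[...]&=W[...,1]>-.06
    n,l,st,ce=cv2.connectedComponentsWithStats(t.astype(np.uint8))
    for i in range(1,n):
        if st[i,4]>25:
            q=W[l==i];print(" plug",ce[i].round(),st[i,4],((np.percentile(q,3,axis=0)+np.percentile(q,97,axis=0))/2).round(4),np.median(q,axis=0).round(4),f["pixels"][l==i].mean(0).round())
    s=near&(abs(W[...,2]-.116)<.004)&(W[...,1]>.1)
    q=W[s];print(" scanner",len(q),np.percentile(q,[2,98],axis=0).round(3).tolist(),cv2.minAreaRect((q[:,:2]*1000).astype(np.float32)))
    o=near&(W[...,1]>.1)&(hsv[...,1]>150)&(hsv[...,0]<18)&(W[...,2]>.1)
    q=W[o];print(" orange",len(q),q.mean(0).round(4),cv2.fitLine(q[:,:2].astype(np.float32),cv2.DIST_HUBER,0,.01,.01).ravel().round(4))
    b=(hsv[...,0]>105)&(hsv[...,0]<125)&(hsv[...,1]>140)&(W[...,0]>.35)&(W[...,0]<.75)&(W[...,1]<-.18)&(W[...,1]>-.5)&(W[...,2]>.0)&(W[...,2]<.05)
    n,l,st,ce=cv2.connectedComponentsWithStats(b.astype(np.uint8));i=1+st[1:,4].argmax()
    q=W[l==i];print(" tray",ce[i],len(q),cv2.minAreaRect((q[:,:2]*1000).astype(np.float32)),np.percentile(q,[1,50,99],axis=0).round(3).tolist())
    up=q[q[:,2]>.032];print("  rim",len(up),cv2.minAreaRect((up[:,:2]*1000).astype(np.float32)))
    # tall things around
    tall=(W[...,2]>.055)&(W[...,1]<-.13)&(W[...,1]>-.6)&(W[...,0]>.3)&(W[...,0]<.9)
    n,l,st,ce=cv2.connectedComponentsWithStats(tall.astype(np.uint8))
    for i in range(1,n):
        if st[i,4]>15:q=W[l==i];print(" tall",ce[i].round(),np.percentile(q,[2,98],axis=0).round(3).tolist())
E
```

```text
scene disc [ 301  212   86   68 3180] (array([535.11346031,  34.12024416]), np.float64(124.13129259089911)) (534.8543701171875, 33.5702018737793, 125.68415069580078)
 plug [331. 215.] 73 [ 0.4668 -0.0064  0.0763] [ 0.4677 -0.0063  0.0762] [ 99. 102.  79.]
 plug [359. 216.] 71 [0.4656 0.0737 0.0768] [0.4667 0.0748 0.0756] [85. 68. 65.]
 plug [372. 235.] 80 [0.5357 0.1133 0.0761] [0.5348 0.1127 0.076 ] [128. 119. 110.]
 plug [328. 252.] 100 [ 0.6053 -0.0054  0.0768] [ 0.6054 -0.0062  0.0772] [200. 162.  10.]
 plug [358. 254.] 88 [0.6052 0.074  0.0762] [0.605  0.0743 0.0757] [143. 130. 100.]
 plug [412. 253.] 56 [0.593  0.2232 0.077 ] [0.5937 0.2189 0.0776] [121. 112. 108.]
 scanner 980 [[0.481, 0.183, 0.112], [0.592, 0.273, 0.118]] ((537.1201171875, 227.989501953125), (122.28529357910156, 96.57831573486328), 0.3654452860355377)
 orange 49 [0.5325 0.2183 0.1153] [ 0.0124 -0.9999  0.5331  0.2173]
 tray [215.30819529 234.16564952] 2294 ((514.6983642578125, -344.4942932128906), (167.990478515625, 139.3053741455078), 15.251983642578125) [[0.426, -0.426, 0.001], [0.509, -0.349, 0.007], [0.60
[... 945 characters left out ...]
0767] [0.6022 0.0755 0.0772] [95. 91. 76.]
 plug [283. 185.] 31 [0.5338 0.1154 0.0769] [0.5313 0.1177 0.076 ] [86. 85. 80.]
 plug [293. 204.] 36 [0.4633 0.0756 0.0771] [0.4637 0.0771 0.0778] [64. 58. 56.]
 plug [315. 203.] 39 [ 0.4637 -0.0045  0.0768] [ 0.4641 -0.0046  0.0763] [72. 76. 66.]
 scanner 556 [[0.476, 0.181, 0.112], [0.589, 0.276, 0.12]] ((532.268798828125, 228.99859619140625), (99.36227416992188, 116.2905502319336), 88.70027160644531)<stdin>:19: RuntimeWarning: Mean of empty slice.
  ret = um.true_divide(
Traceback (most recent call last):
cv2.error: OpenCV(4.12.0) /io/opencv/modules/imgproc/src/linefit.cpp:50: error: (-215:Assertion failed) count > 0 in function 'fitLine2D_wods'
```

Emit:
move_arm(deltas=[{"dp": [0,0,0],"rotation": [0,7,0]},{"dp": [0,0,0],"rotation": [0,7,0]},{"dp": [0,0,0],"rotation": [0,7,0]},{"dp": [0,0,0],"rotation": [0,7,0]},{"dp": [0,0,0],"rotation": [0,7,0]}], jaw=0)

```text
t: 0.52
eef_pos: [0.1872, 0.6466, 0.2228]
ee_rot: [-1.566, 0.004, 2.236]
force: [0.2, -0.2, 0.5]
width: 0.0873
```

Emit:
move_arm(deltas=[{"dp": [0,0,0],"rotation": [0,7,0]},{"dp": [0,0,0],"rotation": [0,7,0]},{"dp": [0,0,0],"rotation": [0,7,0]},{"dp": [0,0,0],"rotation": [0,7,0]},{"dp": [0,0,0],"rotation": [0,7,0]}])

```text
t: 0.93
eef_pos: [0.1869, 0.6451, 0.2198]
ee_rot: [-1.568, 0.011, 1.611]
force: [-0.1, 0.0, -0.5]
width: 0.0875
```

Emit:
move_arm(deltas=[{"dp": [-28,-2,-24],"rotation": [0,2,0]},{"dp": [-28,-2,-24],"rotation": [0,0,0]},{"dp": [-28,-2,-24],"rotation": [0,0,0]},{"dp": [-28,-2,-24],"rotation": [0,0,0]},{"dp": [-28,-2,-24],"rotation": [0,0,0]}])

```text
t: 1.35
eef_pos: [0.3062, 0.5045, 0.2262]
ee_rot: [-1.567, 0.018, 1.573]
force: [0.4, 0.1, -0.3]
width: 0.0878
```

Emit:
move_arm(deltas=[{"dp": [-28,-2,-24],"rotation": [0,0,0]},{"dp": [-28,-2,-24],"rotation": [0,0,0]},{"dp": [-28,-2,-24],"rotation": [0,0,0]},{"dp": [-28,-2,-24],"rotation": [0,0,0]},{"dp": [-28,-2,-24],"rotation": [0,0,0]}])

```text
t: 1.77
eef_pos: [0.4299, 0.3564, 0.2375]
ee_rot: [-1.565, 0.02, 1.575]
force: [-0.2, 1.4, -0.5]
width: 0.0882
```

Emit:
move_arm(deltas=[{"dp": [-38,-1,-10],"rotation": [0,0,0]},{"dp": [-38,-1,-10],"rotation": [0,0,0]},{"dp": [-38,-1,-10],"rotation": [0,0,0]},{"dp": [-38,-1,-10],"rotation": [0,0,0]},{"dp": [-38,-1,-10],"rotation": [0,0,0]}])

```text
t: 2.18
eef_pos: [0.4832, 0.158, 0.2448]
ee_rot: [-1.563, 0.022, 1.575]
force: [0.8, -0.1, 0.2]
width: 0.0876
```

Emit:
move_arm(deltas=[{"dp": [-38,0,-10],"rotation": [0,0,0]},{"dp": [-38,0,-10],"rotation": [0,0,0]},{"dp": [-38,0,-10],"rotation": [0,0,0]},{"dp": [-38,0,-10],"rotation": [0,0,0]},{"dp": [-38,0,-10],"rotation": [0,0,0]}])

```text
t: 2.6
eef_pos: [0.5333, -0.0418, 0.249]
ee_rot: [-1.564, 0.022, 1.576]
force: [1.3, 1.0, -0.3]
width: 0.0874
```

Emit:
move_arm(deltas=[{"dp": [-28,10,-1],"rotation": [-0.4,0.3,-1.3]},{"dp": [-25,20,0],"rotation": [0,0,0]},{"dp": [-5,20,0],"rotation": [0,0,0]},{"dp": [0,10,0],"rotation": [0,0,0]},{"dp": [0,0,0],"rotation": [0,0,0]}])

```text
t: 3.02
eef_pos: [0.5346, -0.1107, 0.1871]
ee_rot: [-1.571, -0.001, 1.561]
force: [0.0, 0.9, 0.0]
width: 0.0875
```

```bash
python3 - <<'E'
from station import arm
from h import *
s=arm.get_state();print(np.round(s["eef_pos"],4),np.round(s["ee_rot"],4),np.round(s["q"],2),s["width"])
f=arm.grab_frame("scene");np.savez("scene1.npz",**f);crop(f,230,130,370,230,5.5,"pics/sc3.png")
E
```

```text
[ 0.5346 -0.1107  0.1871] [-1.5711e+00 -1.2000e-03  1.5615e+00] [ 0.15  0.18 -0.33 -0.   -1.06 -0.16] 0.08746610361245327
```

View pics/sc3.png

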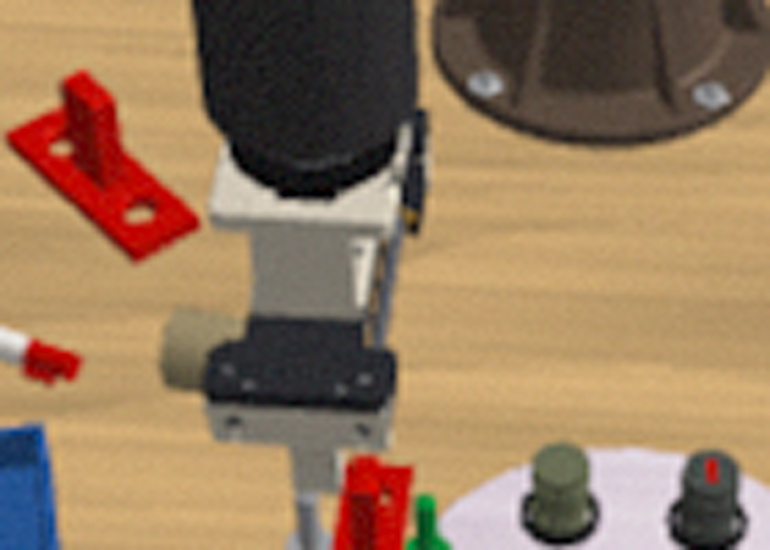

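```bash
python3 - <<'E'
from h import *
f=load("scene1.npz")
for X in([.5346,-.1107,.1871],[.5346,-.1107,.253],[.535,-.1005,.138],[.535,-.1005,.088]):
    p=proj(f,X);print(p.round(1),((p-[230,130])*5.5).round())
W=cloud(f)
m=(W[...,2]>.15)&(W[...,0]>.4)&(abs(W[...,1]+.1)<.06)
for lo,hi in((.17,.19),(.19,.21),(.21,.23),(.23,.25),(.25,.28),(.3,.33)):
    q=W[m&(W[...,2]>lo)&(W[...,2]<hi)];print(lo,len(q),np.percentile(q,[2,50,98],axis=0).round(3).tolist())
crop(f,250,190,340,260,8.5,"pics/sc4.png")
E
```

```text
[290.8 203.4] [335. 404.]
[289.5 185.5] [327. 305.]
[295.5 216.1] [360. 474.]
[296.2 228.1] [364. 539.]Traceback (most recent call last):
  File "<stdin>", line 8, in <module>
    return _quantile_unchecked(
        a, q, axis, out, overwrite_input, method, keepdims, weights)
    return _ureduce(a,
                    func=_quantile_ureduce_func,
    ...<5 lines>...
                    overwrite_input=overwrite_input,
                    method=method)
    r = func(a, **kwargs)
    result = _quantile(arr,
                       quantiles=q,
    ...<2 lines>...
                       out=out,
                       weights=wgt)
    slices_having_nans = np.isnan(arr[-1, ...])
                                  ~~~^^^^^^^^^
IndexError: index -1 is out of bounds for axis 0 with size 0
```

```bash
python3 - <<'E'
from h import *
f=load("scene1.npz")
for X in([.585,-.1107,.1871],[.485,-.1107,.187]):
    p=proj(f,X);print(p.round(1),((p-[230,130])*5.5).round())
W=cloud(f)
for v in range(184,236,4):
    print(v,[(u,W[v,u].round(3).tolist()) for u in (278,284,288,294)])
crop(f,250,190,340,260,8.5,"pics/sc4.png")
E
```

```text
[288.5 217.6] [322. 482.]
[293.  190.2] [346. 331.]
184 [(278, [0.584, -0.13, 0.305]), (284, [0.586, -0.115, 0.307]), (288, [0.584, -0.106, 0.306]), (294, [0.582, -0.092, 0.305])]
188 [(278, [0.591, -0.129, 0.298]), (284, [0.586, -0.116, 0.294]), (288, [0.587, -0.106, 0.296]), (294, [0.589, -0.091, 0.298])]
192 [(278, [0.602, -0.128, 0.296]), (284, [0.601, -0.114, 0.296]), (288, [0.601, -0.104, 0.296]), (294, [0.598, -0.09, 0.294])]
196 [(278, [0.616, -0.126, 0.296]), (284, [0.613, -0.112, 0.295]), (288, [0.612, -0.103, 0.294]), (294, [0.614, -0.088, 0.297])]
200 [(278, [0.627, -0.124, 0.295]), (284, [0.628, -0.11, 0.296]), (288, [0.625, -0.101, 0.294]), (294, [0.625, -0.087, 0.296])]
204 [(278, [0.63, -0.125, 0.284]), (284, [0.632, -0.11, 0.288]), (288, [0.632, -0.101, 0.288]), (294, [0.632, -0.087, 0.289])]
208 [(278, [0.625, -0.127, 0.265]), (284, [0.625, -0.112, 0.266]), (288, [0.625, -0.103, 0.266]), (294, [0.625, -0.088, 0.268])]
212 [(278, [0.398, -0.177, -0.0]), (284, [0.599, -0.118, 0.223]), (288, [0.6, -0.108, 0.225]), (294, [0.393, -0.127, -0.002])]
216 [(278, [0.416, -0.174, 0.0]), (284, [0.597, -0.12, 0.205]), (288, [nan, nan, nan]), (294, [0.537, -0.104, 0.14])]
220 [(278, [0.435, -0.172, 0.004]), (284, [0.537, -0.133, 0.122]), (288, [0.429, -0.141, -0.001]), (294, [0.548, -0.103, 0.137])]
224 [(278, [nan, nan, nan]), (284, [0.538, -0.133, 0.106]), (288, [0.444, -0.14, -0.003]), (294, [0.547, -0.104, 0.119])]
228 [(278, [0.461, -0.168, -0.003]), (284, [0.538, -0.134, 0.089]), (288, [0.529, -0.125, 0.08]), (294, [0.551, -0.104, 0.106])]
232 [(278, [0.48, -0.166, -0.001]), (284, [0.541, -0.135, 0.075]), (288, [0.544, -0.123, 0.079]), (294, [0.549, -0.105, 0.087])]
```

View pics/sc4.png

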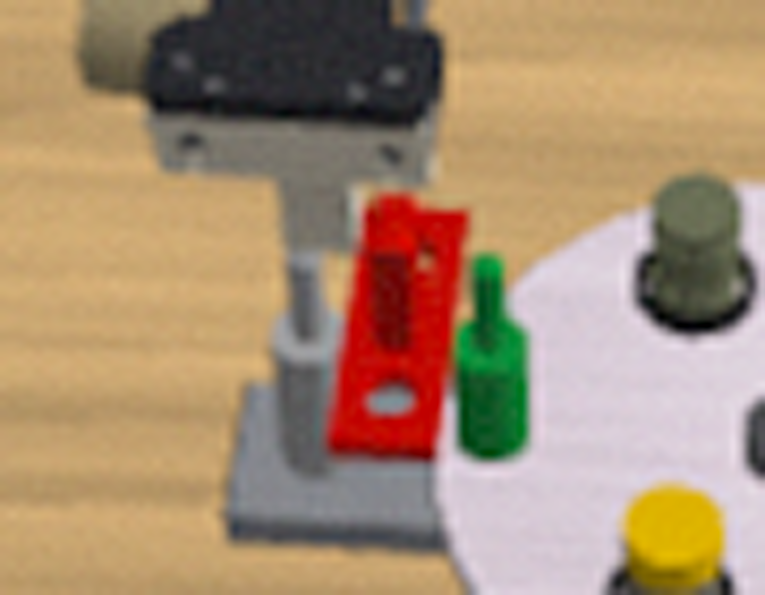

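Emit:
move_arm(deltas=[{"dp": [10,0,0],"rotation": [0,-0.5,0]},{"dp": [0,20,0],"rotation": [0,0,0]},{"dp": [0,20,0],"rotation": [0,0,0]},{"dp": [0,20,0],"rotation": [0,0,0]},{"dp": [0,5,0],"rotation": [0,0,0]}])

```text
t: 3.48
eef_pos: [0.5405, -0.0932, 0.1285]
ee_rot: [-1.584, -0.001, 1.58]
force: [0.0, 0.5, -0.1]
width: 0.0876
```

Emit:
move_arm(deltas=[{"dp": [0,0,0],"rotation": [0,0,0]},{"dp": [0,0,0],"rotation": [0,0,0]}])

```text
t: 3.65
eef_pos: [0.5412, -0.0908, 0.1296]
ee_rot: [-1.584, -0.001, 1.584]
force: [0.4, 0.9, 0.4]
width: 0.0874
```

Emit:
move_arm(deltas=[{"dp": [-5,0,3],"rotation": [0.7,0.6,0]},{"dp": [-3,0,2],"rotation": [0,0,0]},{"dp": [0,0,0],"rotation": [0,0,0]}])

```text
t: 3.9
eef_pos: [0.538, -0.098, 0.1332]
ee_rot: [-1.575, -0.001, 1.576]
force: [0.1, -0.4, -0.4]
width: 0.0875
```

Emit:
move_arm(deltas=[{"dp": [-2,10,2],"rotation": [0.2,0.2,0]},{"dp": [0,12,0],"rotation": [0,0,0]},{"dp": [0,8,0],"rotation": [0,0,0]},{"dp": [0,0,0],"rotation": [0,0,0]}])

```text
t: 4.23
eef_pos: [0.5371, -0.1011, 0.1035]
ee_rot: [-1.576, -0.002, 1.57]
force: [-1.3, 0.6, -0.6]
width: 0.0873
```

Emit:
move_arm(deltas=[{"dp": [0,6,2],"rotation": [0.3,0,0]},{"dp": [0,0,0],"rotation": [0,0,0]},{"dp": [0,0,0],"rotation": [0,0,0]}])

```text
t: 4.48
eef_pos: [0.5344, -0.1016, 0.0964]
ee_rot: [-1.569, -0.002, 1.569]
force: [0.9, -0.3, 0.3]
width: 0.0877
```

```bash
python3 - <<'E'
from station import arm
from h import *
s=arm.get_state();print(np.round(s["eef_pos"],4),np.round(s["ee_rot"],4),s["width"])
f=arm.grab_frame("scene");np.savez("scene2.npz",**f);crop(f,250,190,340,260,8.5,"pics/sc5.png")
E
```

```text
[ 0.5344 -0.1016  0.0964] [-1.5689e+00 -1.5000e-03  1.5691e+00] 0.0877464410505072
```

View pics/sc5.png

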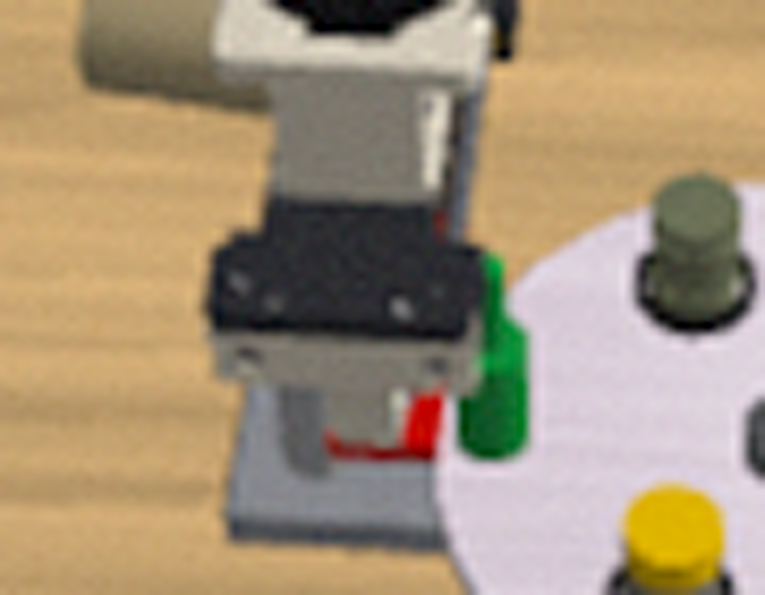

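Emit:
move_arm(deltas=[{"dp": [0,0,0],"rotation": [0,0,0]},{"dp": [0,0,0],"rotation": [0,0,0]},{"dp": [0,0,0],"rotation": [0,0,0]},{"dp": [0,0,0],"rotation": [0,0,0]},{"dp": [0,0,0],"rotation": [0,0,0]}], jaw=255, squeeze=20)

```text
t: 4.95
eef_pos: [0.5351, -0.1014, 0.0975]
ee_rot: [-1.571, -0.002, 1.569]
force: [0.2, -0.5, -0.1]
width: 0.0597
```

Emit:
move_arm(deltas=[{"dp": [0,0,0],"rotation": [0,0,0]},{"dp": [0,0,0],"rotation": [0,0,0]},{"dp": [0,0,0],"rotation": [0,0,0]}])

```text
t: 5.2
eef_pos: [0.5353, -0.1013, 0.0978]
ee_rot: [-1.571, -0.002, 1.569]
force: [-0.9, -0.5, 0.2]
width: 0.0396
```

Emit:
move_arm(deltas=[{"dp": [0,0,0],"rotation": [0,0,0]},{"dp": [0,0,0],"rotation": [0,0,0]},{"dp": [0,0,0],"rotation": [0,0,0]},{"dp": [0,0,0],"rotation": [0,0,0]},{"dp": [0,0,0],"rotation": [0,0,0]}])

```text
t: 5.62
eef_pos: [0.5351, -0.1013, 0.0977]
ee_rot: [-1.571, -0.002, 1.569]
force: [0.9, -0.1, -0.3]
width: 0.0261
```

Emit:
move_arm(deltas=[{"dp": [0,-8,0],"rotation": [0,0,0]},{"dp": [0,-15,0],"rotation": [0,0,0]},{"dp": [0,-20,0],"rotation": [0,0,0]},{"dp": [0,-20,0],"rotation": [0,0,0]},{"dp": [0,-20,0],"rotation": [0,0,0]}])

```text
t: 6.03
eef_pos: [0.5311, -0.1017, 0.1799]
ee_rot: [-1.559, -0.001, 1.568]
force: [0.6, 0.2, -1.2]
width: 0.0259
```

Emit:
move_arm(deltas=[{"dp": [0,-5,0],"rotation": [0,0,0]},{"dp": [0,0,0],"rotation": [0,0,0]},{"dp": [0,0,0],"rotation": [0,0,0]}])

```text
t: 6.28
eef_pos: [0.5334, -0.1016, 0.1904]
ee_rot: [-1.567, -0.002, 1.569]
force: [0.3, 0.7, -1.0]
width: 0.0257
```

```bash
python3 - <<'E'
from station import arm
from h import *
s=arm.get_state();print(np.round(s["eef_pos"],4),np.round(s["ee_rot"],4),s["width"])
f=arm.grab_frame("scene");np.savez("scene3.npz",**f);crop(f,190,140,390,280,4,"pics/sc6.png")
E
```

```text
[ 0.5334 -0.1016  0.1904] [-1.5672 -0.0019  1.5688] 0.025692175624816384
```

View pics/sc6.png

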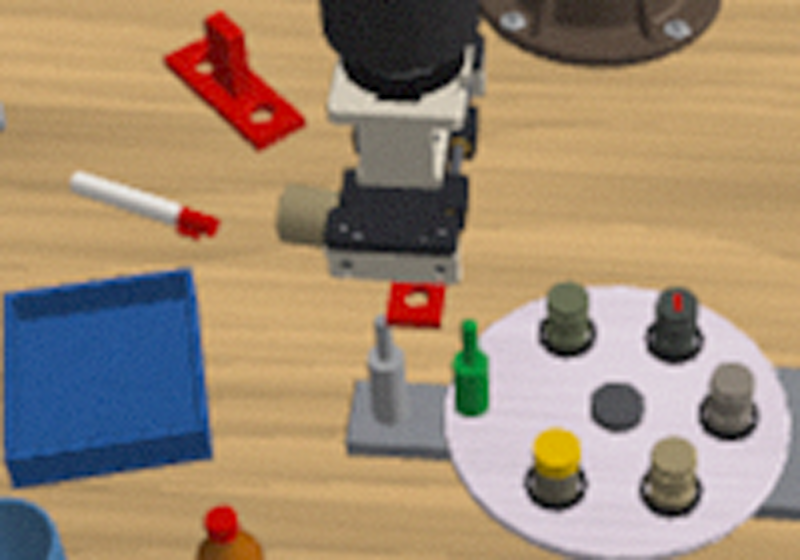

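Emit:
move_arm(deltas=[{"dp": [-20,0,0],"rotation": [0,0,0]},{"dp": [-30,0,3],"rotation": [0,0,0]},{"dp": [-35,0,3],"rotation": [0,0,0]},{"dp": [-35,0,3],"rotation": [0,0,0]},{"dp": [-35,0,3],"rotation": [0,0,0]}])

```text
t: 6.75
eef_pos: [0.5193, -0.2555, 0.1842]
ee_rot: [-1.56, -0.004, 1.578]
force: [0.6, 0.2, -0.7]
width: 0.0257
```

Emit:
move_arm(deltas=[{"dp": [-35,0,3],"rotation": [0,0,0]},{"dp": [-25,0,2],"rotation": [0,0,0]},{"dp": [-12,0,0],"rotation": [0,0,0]},{"dp": [0,0,0],"rotation": [0,0,0]},{"dp": [0,0,0],"rotation": [0,0,0]}])

```text
t: 7.17
eef_pos: [0.5095, -0.3357, 0.1755]
ee_rot: [-1.548, -0.008, 1.571]
force: [0.7, 0.3, -1.4]
width: 0.0258
```

Rotate 15° to the tray and fix the tilt.

Emit:
move_arm(deltas=[{"dp": [-4,0,-3],"rotation": [-1.3,0,0.4]},{"dp": [0,0,0],"rotation": [0,-5,0]},{"dp": [0,0,0],"rotation": [0,-5,0]},{"dp": [0,0,0],"rotation": [0,-4,0]},{"dp": [0,0,0],"rotation": [0,0,0]}])

```text
t: 7.58
eef_pos: [0.5119, -0.334, 0.1715]
ee_rot: [-1.567, -0.005, 1.829]
force: [0.6, 0.8, -1.2]
width: 0.0261
```

```bash
cat > d.py <<'E'
import sys
from station import arm
from scipy.spatial.transform import Rotation as R
import numpy as np
s=arm.get_state();p=np.array(s["eef_pos"]);r=R.from_euler("xyz",s["ee_rot"])
t=np.array(eval(sys.argv[1]));yaw=float(sys.argv[2])
rt=R.from_euler("xyz",[-np.pi/2,0,yaw])
print(p.round(4),np.round(s["ee_rot"],3),"width",round(s["width"],4),"F",np.round(s["force"],1))
print("dp mm",(r.inv().apply(t-p)*1000).round(1),"rot deg",np.degrees((r.inv()*rt).as_rotvec()).round(2))
E
python3 d.py "[.515,-.344,.06]" 1.836
```

```text
[ 0.5119 -0.334   0.1715] [-1.567 -0.005  1.829] width 0.0261 F [ 0.6  0.8 -1.2]
dp mm [-11.  111.5  -0.8] rot deg [-0.2  -0.41  0.3 ]
```

Emit:
move_arm(deltas=[{"dp": [-8,15,0],"rotation": [-0.2,0,0.3]},{"dp": [-1,25,0],"rotation": [0,0,0]},{"dp": [0,25,0],"rotation": [0,0,0]},{"dp": [0,20,0],"rotation": [0,0,0]},{"dp": [0,5,0],"rotation": [0,0,0]}])

```text
t: 8.0
eef_pos: [0.5177, -0.3378, 0.0811]
ee_rot: [-1.576, 0.003, 1.823]
force: [-0.8, 0.6, -2.5]
width: 0.0259
```

```bash
python3 d.py "[.515,-.344,.03]" 1.836
```

```text
[ 0.5177 -0.3378  0.0811] [-1.576  0.003  1.823] width 0.0259 F [-0.8  0.6 -2.5]
dp mm [-5.2 51.1  4.4] rot deg [ 0.33 -0.74 -0.18]
```

Emit:
move_arm(deltas=[{"dp": [-4,15,3],"rotation": [0.3,0,-0.2]},{"dp": [-1,15,1],"rotation": [0,0,0]},{"dp": [0,10,0],"rotation": [0,0,0]},{"dp": [0,4,0],"rotation": [0,0,0]},{"dp": [0,0,0],"rotation": [0,0,0]}])

```text
t: 8.42
eef_pos: [0.516, -0.3421, 0.0342]
ee_rot: [-1.57, -0.001, 1.821]
force: [0.1, -1.0, -0.7]
width: 0.026
```

```bash
python3 d.py "[.515,-.344,.024]" 1.836
```

```text
[ 0.516  -0.3421  0.0342] [-1.570e+00 -1.000e-03  1.821e+00] width 0.026 F [ 0.1 -1.  -0.7]
dp mm [-1.6 10.2  1.4] rot deg [-0.07 -0.85  0.07]
```

Emit:
move_arm(deltas=[{"dp": [0,4,0],"rotation": [0,0,0]},{"dp": [0,3,0],"rotation": [0,0,0]},{"dp": [0,2,0],"rotation": [0,0,0]},{"dp": [0,0,0],"rotation": [0,0,0]}])

```text
t: 8.75
eef_pos: [0.5175, -0.3426, 0.0265]
ee_rot: [-1.572, 0.001, 1.821]
force: [-0.2, -0.8, -1.0]
width: 0.0258
```

Emit:
move_arm(deltas=[{"dp": [0,2,0],"rotation": [0,0,0]},{"dp": [0,1,0],"rotation": [0,0,0]},{"dp": [0,1,0],"rotation": [0,0,0]}])

```text
t: 9.0
eef_pos: [0.5184, -0.3431, 0.0238]
ee_rot: [-1.574, 0.002, 1.821]
force: [-2.2, 1.7, 12.3]
width: 0.0256
```

Emit:
move_arm(deltas=[{"dp": [0,-0.5,0],"rotation": [0,0,0]},{"dp": [0,0,0],"rotation": [0,0,0]},{"dp": [0,0,0],"rotation": [0,0,0]},{"dp": [0,0,0],"rotation": [0,0,0]},{"dp": [0,0,0],"rotation": [0,0,0]}], jaw=95)

```text
t: 9.42
eef_pos: [0.5193, -0.3434, 0.0255]
ee_rot: [-1.576, 0.004, 1.822]
force: [0.6, 1.0, 0.3]
width: 0.0523
```

Emit:
move_arm(deltas=[{"dp": [0,0,0],"rotation": [0,0,0]},{"dp": [0,0,0],"rotation": [0,0,0]},{"dp": [0,0,0],"rotation": [0,0,0]}])

```text
t: 9.67
eef_pos: [0.5193, -0.3434, 0.0254]
ee_rot: [-1.576, 0.004, 1.822]
force: [0.1, 0.4, 0.2]
width: 0.055
```

Now straight up.

Emit:
move_arm(deltas=[{"dp": [0,-8,0],"rotation": [0,0,0]},{"dp": [0,-20,0],"rotation": [0,0,0]},{"dp": [0,-30,0],"rotation": [0,0,0]},{"dp": [0,-35,0],"rotation": [0,0,0]},{"dp": [0,-35,0],"rotation": [0,0,0]}])

```text
t: 10.08
eef_pos: [0.5132, -0.3411, 0.1502]
ee_rot: [-1.561, -0.006, 1.82]
force: [1.0, -0.0, 0.1]
width: 0.0553
```

Emit:
move_arm(deltas=[{"dp": [0,-20,0],"rotation": [0,0,0]},{"dp": [0,-5,0],"rotation": [0,0,0]},{"dp": [0,0,0],"rotation": [0,0,0]}])

```text
t: 10.33
eef_pos: [0.5168, -0.343, 0.1875]
ee_rot: [-1.572, 0.002, 1.821]
force: [0.1, 0.0, -0.4]
width: 0.0552
```

```bash
python3 d.py "[.535,-.0695,.19]" 1.571; python3 - <<'E'
from station import arm
from h import *
f=arm.grab_frame("scene");np.savez("scene4.npz",**f);crop(f,150,140,390,320,3.3,"pics/sc7.png")
W=cloud(f);c=f["pixels"].astype(int)
m=(c[...,0]>c[...,1]+60)&(c[...,2]<60)&(W[...,0]>.43)&(W[...,0]<.61)&(W[...,1]<-.26)&(W[...,1]>-.43)&(W[...,2]<.09)
q=W[m];print(len(q),np.percentile(q,[2,50,98],axis=0).round(3).tolist())
t=q[q[:,2]>.055];print(t.mean(0).round(3),t[:,2].max())
E
```

```text
[ 0.5168 -0.343   0.1875] [-1.572  0.002  1.821] width 0.0552 F [ 0.1  0.  -0.4]
dp mm [260.4  -3.  -85.5] rot deg [ 0.11 14.35 -0.13]
284 [[0.469, -0.362, 0.009], [0.529, -0.338, 0.015], [0.566, -0.319, 0.065]]
[ 0.522 -0.341  0.063] 0.06645474935786666
```

View pics/sc7.png

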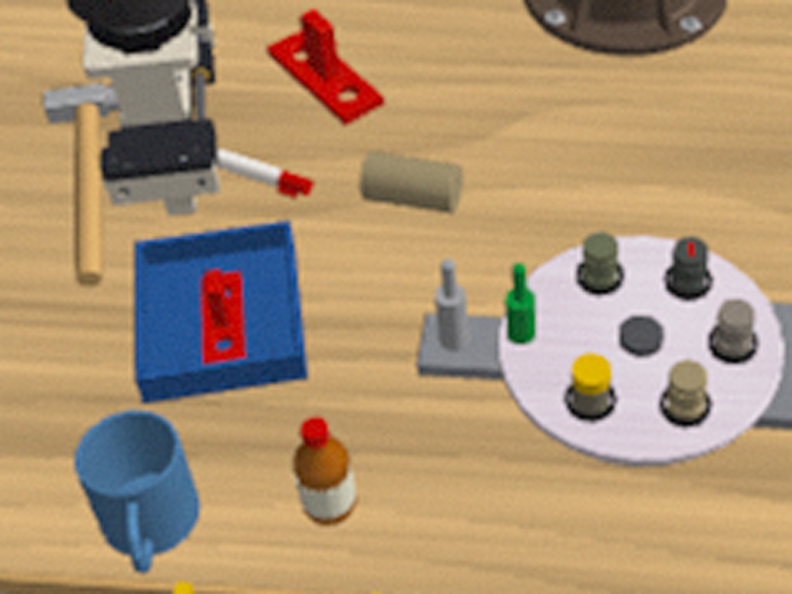

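Emit:
move_arm(deltas=[{"dp": [35,0,-10],"rotation": [0,5,0]},{"dp": [35,0,-5],"rotation": [0,5,0]},{"dp": [35,0,0],"rotation": [0,4,0]},{"dp": [35,0,0],"rotation": [0,0,0]},{"dp": [35,0,0],"rotation": [0,0,0]}])

```text
t: 10.8
eef_pos: [0.5102, -0.1658, 0.1787]
ee_rot: [-1.562, 0.001, 1.555]
force: [0.5, 0.4, -0.2]
width: 0.0553
```

```bash
python3 d.py "[.535,-.0695,.19]" 1.571
```

```text
[ 0.5102 -0.1658  0.1787] [-1.562e+00  1.000e-03  1.555e+00] width 0.0553 F [ 0.5  0.4 -0.2]
dp mm [ 96.6 -11.6 -23.3] rot deg [-0.51 -0.89 -0.04]
```

Emit:
move_arm(deltas=[{"dp": [30,-3,-8],"rotation": [-0.5,-0.5,0]},{"dp": [28,-3,-8],"rotation": [0,0,0]},{"dp": [20,-3,-5],"rotation": [0,0,0]},{"dp": [5,0,0],"rotation": [0,0,0]},{"dp": [0,0,0],"rotation": [0,0,0]}])

```text
t: 11.22
eef_pos: [0.527, -0.0733, 0.1801]
ee_rot: [-1.558, 0.0, 1.569]
force: [0.1, -0.2, -0.7]
width: 0.0548
```

```bash
python3 d.py "[.535,-.0695,.15]" 1.571
```

```text
[ 0.527  -0.0733  0.1801] [-1.558  0.     1.569] width 0.0548 F [ 0.1 -0.2 -0.7]
dp mm [ 3.9 30.  -8.4] rot deg [-0.71 -0.13 -0.02]
```

Emit:
move_arm(deltas=[{"dp": [2,5,-5],"rotation": [-0.7,0,0]},{"dp": [0,10,-2],"rotation": [0,0,0]},{"dp": [0,10,0],"rotation": [0,0,0]},{"dp": [0,0,0],"rotation": [0,0,0]},{"dp": [0,0,0],"rotation": [0,0,0]}])

```text
t: 11.63
eef_pos: [0.5306, -0.074, 0.1485]
ee_rot: [-1.562, 0.002, 1.567]
force: [-0.6, -0.5, 0.3]
width: 0.055
```

```bash
python3 d.py "[.535,-.0695,.088]" 1.571;python3 - <<'E'
from station import arm
from h import *
f=arm.grab_frame("scene");np.savez("scene5.npz",**f);crop(f,250,180,350,260,8,"pics/sc8.png")
E
```

```text
[ 0.5306 -0.074   0.1485] [-1.562  0.002  1.567] width 0.055 F [-0.6 -0.5  0.3]
dp mm [ 4.6 60.5 -4.9] rot deg [-0.49 -0.21 -0.09]
```

View pics/sc8.png

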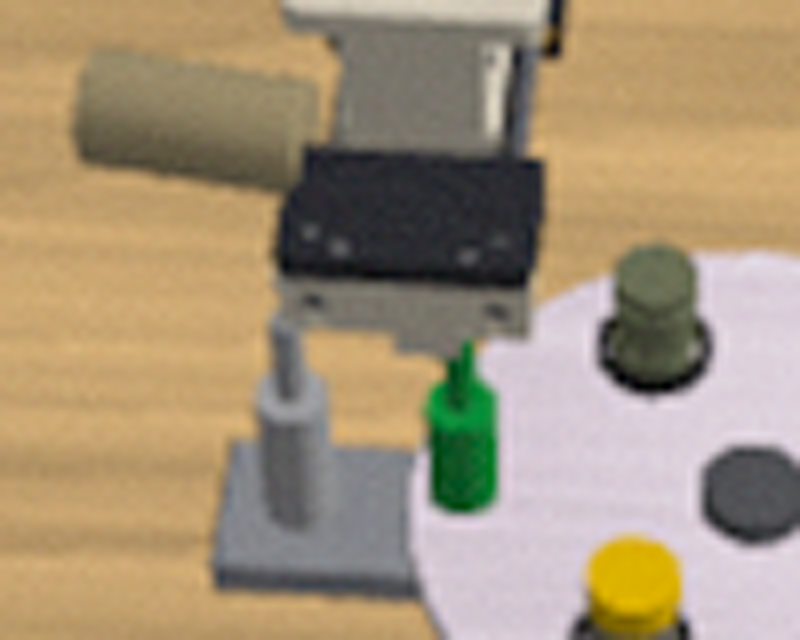

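Emit:
move_arm(deltas=[{"dp": [5,5,-5],"rotation": [-0.5,-0.2,0]},{"dp": [0,15,0],"rotation": [0,0,0]},{"dp": [0,18,0],"rotation": [0,0,0]},{"dp": [0,8,0],"rotation": [0,0,0]},{"dp": [0,0,0],"rotation": [0,0,0]}])

```text
t: 12.1
eef_pos: [0.5378, -0.0695, 0.1016]
ee_rot: [-1.576, 0.001, 1.569]
force: [-0.8, 0.8, 1.3]
width: 0.0551
```

```bash
python3 d.py "[.535,-.0695,.089]" 1.571
```

```text
[ 0.5378 -0.0695  0.1016] [-1.576e+00  1.000e-03  1.569e+00] width 0.0551 F [-0.8  0.8  1.3]
dp mm [ 0.  12.6  2.9] rot deg [ 0.31 -0.11 -0.06]
```

Emit:
move_arm(deltas=[{"dp": [0,6,2],"rotation": [0.3,0,0]},{"dp": [0,4,0],"rotation": [0,0,0]},{"dp": [0,1,0],"rotation": [0,0,0]},{"dp": [0,0,0],"rotation": [0,0,0]}])

```text
t: 12.43
eef_pos: [0.5368, -0.0694, 0.091]
ee_rot: [-1.572, 0.001, 1.569]
force: [0.5, -0.6, 0.4]
width: 0.0551
```

Emit:
move_arm(deltas=[{"dp": [0,0,0],"rotation": [0,0,0]},{"dp": [0,0,0],"rotation": [0,0,0]},{"dp": [0,0,0],"rotation": [0,0,0]},{"dp": [0,0,0],"rotation": [0,0,0]},{"dp": [0,0,0],"rotation": [0,0,0]}], jaw=255, squeeze=20)

```text
t: 12.85
eef_pos: [0.5379, -0.0692, 0.0928]
ee_rot: [-1.575, 0.001, 1.57]
force: [1.4, 0.5, -0.5]
width: 0.0269
```

Emit:
move_arm(deltas=[{"dp": [0,0,0],"rotation": [0,0,0]},{"dp": [0,0,0],"rotation": [0,0,0]},{"dp": [0,0,0],"rotation": [0,0,0]},{"dp": [0,0,0],"rotation": [0,0,0]},{"dp": [0,0,0],"rotation": [0,0,0]}])

```text
t: 13.27
eef_pos: [0.5374, -0.0693, 0.0928]
ee_rot: [-1.575, 0.001, 1.57]
force: [-0.9, -0.9, 0.3]
width: 0.0116
```

Emit:
move_arm(deltas=[{"dp": [0,0,-4],"rotation": [0,0,0]},{"dp": [0.5,0,-7],"rotation": [0,0,0]},{"dp": [1,0,-9],"rotation": [0,0,0]},{"dp": [2,0,-9],"rotation": [0,0,0]},{"dp": [2.5,0,-9],"rotation": [0,0,0]}])

```text
t: 13.68
eef_pos: [0.5757, -0.0611, 0.0928]
ee_rot: [-1.572, -0.002, 1.569]
force: [-5.8, 9.6, 6.3]
width: 0.0109
```

```bash
cat > arc.py <<'E'
import sys
from station import arm
from scipy.spatial.transform import Rotation as R
import numpy as np
s=arm.get_state();p=np.array(s["eef_pos"]);r=R.from_euler("xyz",s["ee_rot"])
ax=np.array([.536,.0355]);d=p[:2]-ax;th=np.degrees(np.arctan2(d[0],-d[1]))
print(p.round(4),np.round(s["ee_rot"],3),"w",round(s["width"],4),"F",np.round(s["force"],1),"th",th.round(2),"rad mm",(np.hypot(*d)*1000).round(1))
rt=R.from_euler("xyz",[-np.pi/2,0,np.pi/2]);print("rot",np.degrees((r.inv()*rt).as_rotvec()).round(2))
prev=p
for t in eval(sys.argv[1]):
    a=np.radians(t);q=np.array([ax[0]+.105*np.sin(a),ax[1]-.105*np.cos(a),.091])
    print(t,(r.inv().apply(q-prev)*1000).round(1));prev=q
E
python3 arc.py "range(25,46,5)"
```

```text
[ 0.5757 -0.0611  0.0928] [-1.572 -0.002  1.569] w 0.0109 F [-5.8  9.6  6.3] th 22.33 rad mm 104.4
rot [ 0.04 -0.13  0.14]
25 [ 1.4  1.8 -4.7]
30 [ 4.2  0.  -8.1]
35 [ 4.9  0.  -7.7]
40 [ 5.6  0.  -7.3]
45 [ 6.2  0.  -6.7]
```

Emit:
move_arm(deltas=[{"dp": [3,1,-6],"rotation": [0,0,0]},{"dp": [4,0,-8],"rotation": [0,0,0]},{"dp": [5,0,-8],"rotation": [0,0,0]},{"dp": [5.5,0,-7],"rotation": [0,0,0]},{"dp": [6,0,-7],"rotation": [0,0,0]}])

```text
t: 14.1
eef_pos: [0.6139, -0.0324, 0.0927]
ee_rot: [-1.565, -0.006, 1.569]
force: [-10.1, 6.4, 9.4]
width: 0.0116
```

```bash
python3 arc.py "range(45,71,5)"
```

```text
[ 0.6139 -0.0324  0.0927] [-1.565 -0.006  1.569] w 0.0116 F [-10.1   6.4   9.4] th 48.92 rad mm 103.3
rot [-0.32 -0.11  0.37]
45 [-6.4  1.7  3.6]
50 [ 6.8  0.  -6.2]
55 [ 7.3  0.  -5.6]
60 [ 7.7  0.  -4.9]
65 [ 8.1  0.  -4.2]
70 [ 8.5  0.  -3.5]
```

Emit:
move_arm(deltas=[{"dp": [7,-0.5,-4.5],"rotation": [-0.3,0,0.3]},{"dp": [7.5,0,-4.5],"rotation": [0,0,0]},{"dp": [8,0,-4],"rotation": [0,0,0]},{"dp": [8,0,-3],"rotation": [0,0,0]},{"dp": [8.5,0,-2.5],"rotation": [0,0,0]}])

```text
t: 14.52
eef_pos: [0.6347, 0.0088, 0.0928]
ee_rot: [-1.566, 0.001, 1.569]
force: [-5.4, -0.7, 3.7]
width: 0.0115
```

```bash
python3 arc.py "range(75,100,5)"
```

```text
[0.6347 0.0088 0.0928] [-1.566e+00  1.000e-03  1.569e+00] w 0.0115 F [-5.4 -0.7  3.7] th 74.88 rad mm 102.2
rot [-0.3  -0.11 -0.03]
75 [-0.5  1.8 -2.7]
80 [ 8.9 -0.  -2. ]
85 [ 9.1 -0.  -1.2]
90 [ 9.2 -0.  -0.4]
95 [ 9.2 -0.   0.4]
```

Emit:
move_arm(deltas=[{"dp": [9,0,-1.5],"rotation": [-0.3,0,0]},{"dp": [9,0,-1],"rotation": [0,0,0]},{"dp": [9,0,0],"rotation": [0,0,0]},{"dp": [9,0,1],"rotation": [0,0,0]},{"dp": [8,0,1],"rotation": [0,0,0]}])

```text
t: 14.93
eef_pos: [0.6362, 0.0561, 0.0928]
ee_rot: [-1.57, 0.002, 1.569]
force: [-5.0, -2.9, 6.4]
width: 0.0117
```

```bash
python3 arc.py "range(100,121,5)"
```

```text
[0.6362 0.0561 0.0928] [-1.57   0.002  1.569] w 0.0117 F [-5.  -2.9  6.4] th 101.64 rad mm 102.3
rot [-0.05 -0.13 -0.12]
100 [-2.4  1.8 -3.2]
105 [ 8.9 -0.   2. ]
110 [ 8.7 -0.   2.8]
115 [ 8.5 -0.   3.5]
120 [ 8.1 -0.   4.2]
```

Emit:
move_arm(deltas=[{"dp": [8,0,2.5],"rotation": [0,0,0]},{"dp": [8,0,3],"rotation": [0,0,0]},{"dp": [5,0,2.5],"rotation": [0,0,0]},{"dp": [0,0,0],"rotation": [0,0,0]},{"dp": [0,0,0],"rotation": [0,0,0]}])

```text
t: 15.35
eef_pos: [0.6275, 0.0816, 0.0929]
ee_rot: [-1.571, 0.002, 1.571]
force: [-1.4, -1.3, 0.7]
width: 0.0117
```

```bash
python3 arc.py "[120]"; cat > pl.py <<'E'
from station import arm
from h import *
import sys
for nm in("scene","top"):
    f=arm.grab_frame(nm);np.savez(nm+sys.argv[1]+".npz",**f)
    W=cloud(f);hsv=cv2.cvtColor(f["pixels"],cv2.COLOR_RGB2HSV)
    t=(abs(W[...,0]-.535)<.12)&(W[...,1]>-.08)&(W[...,1]<.165)&(abs(W[...,2]-.077)<.004)
    n,l,st,ce=cv2.connectedComponentsWithStats(t.astype(np.uint8))
    for i in range(1,n):
        if st[i,4]>18:
            q=W[l==i];print(nm,"plug",ce[i].round(),st[i,4],((np.percentile(q,3,axis=0)+np.percentile(q,97,axis=0))/2).round(4),f["pixels"][l==i].mean(0).round())
    if nm=="scene": crop(f,190,130,450,300,3,"pics/sc_%s.png"%sys.argv[1])
E
python3 pl.py a
```

```text
[0.6275 0.0816 0.0929] [-1.571  0.002  1.571] w 0.0117 F [-1.4 -1.3  0.7] th 116.74 rad mm 102.4
rot [ 0.03 -0.   -0.11]
120 [6.4 1.8 0.5]
scene plug [333. 214.] 71 [ 0.4637 -0.001   0.0764] [142. 132. 121.]
scene plug [316. 230.] 76 [ 0.5301 -0.0458  0.0767] [97. 79. 75.]
scene plug [327. 251.] 86 [ 0.6007 -0.0105  0.0765] [109. 113.  89.]
top plug [315. 167.] 36 [ 0.5983 -0.0091  0.0768] [81. 85. 73.]
top plug [283. 184.] 40 [0.5385 0.1157 0.0767] [130. 114.  53.]
top plug [326. 185.] 37 [ 0.529  -0.047   0.0773] [81. 71. 70.]
top plug [292. 203.] 35 [0.4672 0.0793 0.077 ] [105. 101.  84.]
top plug [313. 204.] 31 [0.4618 0.0011 0.0764] [97. 95. 90.]
```

View pics/sc_a.png

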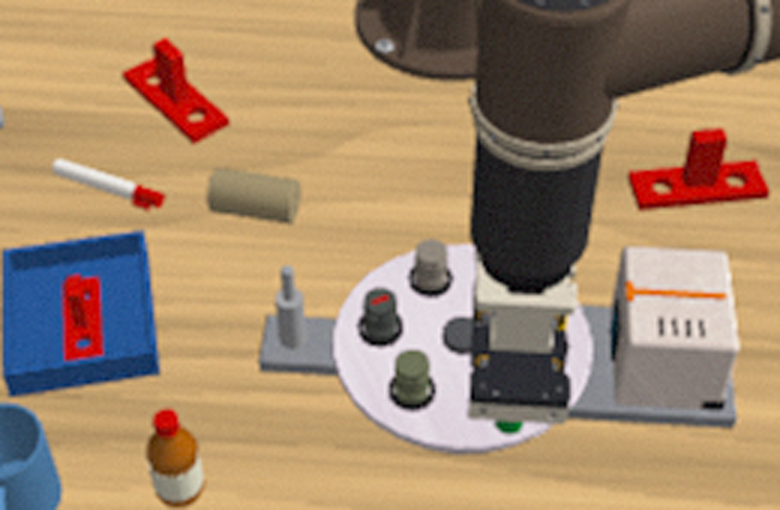

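Emit:
move_arm(deltas=[{"dp": [3,0,1.5],"rotation": [0,0,0]},{"dp": [2,0,1],"rotation": [0,0,0]},{"dp": [0,0,0],"rotation": [0,0,0]},{"dp": [0,0,0],"rotation": [0,0,0]},{"dp": [0,0,0],"rotation": [0,0,0]}])

```text
t: 15.87
eef_pos: [0.6252, 0.0859, 0.0928]
ee_rot: [-1.572, 0.001, 1.568]
force: [-2.8, -0.7, 1.6]
width: 0.0116
```

```bash
python3 arc.py "[120]"; python3 pl.py b; python3 arc.py "[120]"
```

```text
[0.6252 0.0859 0.0928] [-1.572e+00  1.000e-03  1.568e+00] w 0.0116 F [-2.8 -0.7  1.6] th 119.48 rad mm 102.5
rot [ 0.05 -0.14 -0.07]
120 [ 2.1  1.8 -1.7]
scene plug [332. 214.] 68 [ 0.4649 -0.0048  0.0763] [143. 133. 123.]
scene plug [315. 231.] 73 [ 0.5327 -0.0466  0.0761] [97. 81. 78.]
scene plug [328. 252.] 88 [ 0.6037 -0.0087  0.0767] [110. 114.  90.]
top plug [315. 167.] 42 [ 0.6007 -0.006   0.0771] [81. 84. 73.]
top plug [282. 185.] 41 [0.535  0.1161 0.077 ] [134. 117.  53.]
top plug [325. 185.] 34 [ 0.5309 -0.0435  0.0765] [75. 65. 62.]
top plug [294. 203.] 33 [0.4639 0.0755 0.0769] [105. 101.  85.]
top plug [315. 203.] 35 [ 0.4617 -0.0026  0.0769] [97. 95. 89.]
[0.6252 0.0859 0.0928] [-1.572e+00  1.000e-03  1.568e+00] w 0.0113 F [-2.6  0.2  2.7] th 119.49 rad mm 102.5
rot [ 0.05 -0.13 -0.07]
120 [ 2.1  1.8 -1.7]
```

Emit:
move_arm(deltas=[{"dp": [1.3,0,0.8],"rotation": [0,0,0]},{"dp": [0,0,0],"rotation": [0,0,0]},{"dp": [0,0,0],"rotation": [0,0,0]},{"dp": [0,0,0],"rotation": [0,0,0]},{"dp": [0,0,0],"rotation": [0,0,0]}])

```text
t: 16.38
eef_pos: [0.6246, 0.0871, 0.0928]
ee_rot: [-1.572, 0.001, 1.568]
force: [-2.1, -1.5, 1.3]
width: 0.0115
```

Emit:
move_arm(deltas=[{"dp": [0,0,0],"rotation": [0,0,0]},{"dp": [0,0,0],"rotation": [0,0,0]}])

```text
t: 16.55
eef_pos: [0.6245, 0.0871, 0.0928]
ee_rot: [-1.572, 0.001, 1.568]
force: [-2.9, -0.5, 2.7]
width: 0.0112
```

```bash
python3 pl.py c; python3 arc.py "[120]"; python3 - <<'E'
from h import *
f=load("topc.npz");crop(f,230,140,440,240,3.8,"pics/tpc.png")
E
```

```text
scene plug [331. 214.] 70 [ 0.4661 -0.0055  0.0766] [140. 131. 120.]
scene plug [316. 232.] 76 [ 0.5351 -0.046   0.0766] [92. 76. 73.]
scene plug [328. 252.] 88 [ 0.605  -0.0067  0.0767] [108. 113.  88.]
top plug [315. 167.] 42 [ 0.6018 -0.006   0.077 ] [81. 85. 73.]
top plug [283. 185.] 37 [0.534  0.1157 0.0771] [132. 115.  53.]
top plug [325. 185.] 41 [ 0.5326 -0.0453  0.0765] [76. 67. 65.]
top plug [293. 203.] 43 [0.4637 0.0756 0.0768] [105. 101.  85.]
top plug [315. 203.] 37 [ 0.4617 -0.0028  0.0769] [97. 95. 89.]
[0.6245 0.0871 0.0928] [-1.572e+00  1.000e-03  1.568e+00] w 0.0118 F [-2.7 -1.5  2.3] th 120.25 rad mm 102.5
rot [ 0.06 -0.15 -0.07]
120 [ 0.9  1.8 -2.4]
```

View pics/tpc.png

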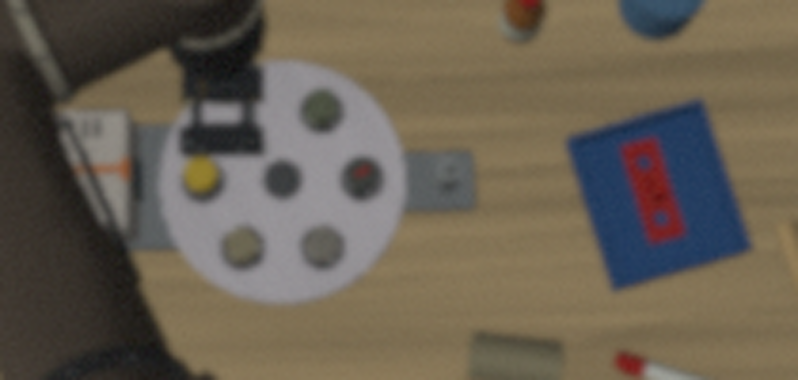

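The top view shows the yellow plug at (202,177), level with the orange line at (100,170). The link lies flat in the tray at (653,190), and all five plugs are upright. The yellow plug measures (0.534, 0.1157); the grey plug that started in front of the window measured (0.5338, 0.1154) there. I'm handing in.

```bash
python3 - <<'E'
from station import arm
print(arm.job_done()); s=arm.get_state(); print(s["t"],s["eef_pos"],s["width"],s["force"])
E
```

```text
the job is handed in; nothing more can be done
None
the job is handed in; nothing more can be done
```

I finished the job and handed it in at about 17 s of the 61 s; no verdict was reported.

- **Link:** I picked the smallest of the three red links, the one on the station, and lifted it straight up and clear of the posts. It now stands flat in the blue tray, grip up and let go. Before I moved on to the post, its top measured 0.064 m, as expected on the tray floor, about 7 mm from the tray centre.
- **Turntable:** I gripped the green post and turned the table about +120°. The yellow plug's top measured (0.534, 0.116), within 1 mm of where the grey plug first stood in front of the window.
- **Last checks:** The post was still gripped (opening about 11.6 mm, set to 20 N) and the arm was still. All five plugs stood upright. The bystanders I could see showed no sign of having been moved, but I did not measure their positions.

**Disagreements:**
- **Link position:** The task says the link's holes sit over the two posts. The pictures showed it lying crosswise between them on their shoulders. The gripper confirmed this by closing on the 26 mm side of the grip, not the 14 mm side.
- **Turning radius:** During the turn, the gripper's radius from my estimated axis read 102–104 mm against the stated 105 mm. I put that down to a small error in the axis estimate or a slight shift in the pads.

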